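# Take the temperature of an amplifier's power module with a spring-tip probe

## Task

The amplifier lies open in the tilted service cradle for its soak test. Take the surface thermometer out of its dock and hold its tip square against the flat top of the power module between the two banks of heat-sink fins, pressed steadily so that the spring tip is about half-way in (never to its stop) for about two seconds. Then set the thermometer gently back home in its dock without dropping it, let go, and leave the cradle's tilt and the other things on the bench as they are.

Things in the scene. Friction and masses are not known exactly. Their poses are not given: they have to be found in the camera images.
- probe_grip (a point): Centre of the handle of the cordless surface thermometer (0.2 kg), upright in its dock; own z points up its axis, away from the tip. The handle is a grey block with black rubber cheeks, 42 mm (own x) by 30 mm (own y, grip across this) by 64 mm high. The contact disc's face lies 103 to 123 mm below this point: how far the telescopic stem is pulled out is not known beforehand.
- probe_collar (a point): Middle of the underside of the thermometer's round collar (44 mm across, 5 mm thick), on its axis 37 mm below the handle's centre. Below it: a nose 20 mm across and 30 mm long, a thin steel stem and a flat copper contact disc 15 mm across, all on the axis. The stem is stiff and does not slide in use (it yields at about 45 N).
- probe_tip (a joint): How far the thermometer's spring-loaded contact disc is pushed in, in m along the probe's axis: 0 free, 0.009 at its stop. The spring is linear, 800 N/m (half-way is about 3.6 N).
- module_top (a point): Centre of the flat top of the power module, a bare aluminium block 64 mm (own x) by 40 mm (own y) by 14 mm thick, in the 62 mm wide channel between the two fin banks of the black heat sink. Fins run along own x and stand 24 mm higher than this face. Own z is the outward normal, leaning towards the robot by the chassis' tilt; own x points up the slope.
- chassis_mid (a point): Middle of the open amplifier chassis, a metal tray 200 mm (own x, up the slope) by 306 mm (own y), on the cradle's tilt axis 140 mm above the bench; the power module is 66 mm from it along own +y. Tray walls stand 37 mm above the module's face, the round copper-coloured transformer and the capacitors on the other half less.
- chassis (a joint): Tilt of the open amplifier chassis in its cradle, in rad: 0 level, growing as it leans towards the robot; the tilt pivot is stiff and stays put under light pressing.
- dock_mouth (a point): Centre of the round countersunk mouth of the thermometer's dock, 110 mm above the bench, own z up. The fixed dock is a hollow grey column 64 mm square on a black foot 100 by 92 mm. The hole is 27 mm across (33 at its rim) and deep enough for all below the collar. Home: collar resting on the rim, handle centre 37 mm above this point; any turn about the axis.
- meter: Hand multimeter lying on the bench, 150 x 76 x 34 mm, black; origin under its centre. Leave alone.
- spray_can: Upright plain metal spray can with a nozzle, 54 mm across, 175 mm high; origin under its centre. Leave alone.
- screw_dish: Shallow steel dish, 90 mm across, 28 mm high; origin under its centre. Leave alone.
Not all that is in view belongs to the job. Of the things shaped like the part that bears dock_mouth, the grey one is meant.

How it is judged:
By the outcome, as a careful person would: the job done as asked, in the order asked, and still so for the second after the job is handed in, with the robot touching nothing.
It also fails if it takes over 54 s, if anything falls off the work surface, if the arm or the gripper's body presses on something with over 40 N, if the wrist force passes 120 N, or if a joint passes its speed limit or range.

## Robot

A 6-joint arm with a two-finger parallel gripper is mounted at the origin on the work surface. World frame = base frame: x ahead of the robot, y to its left, z up, the work surface at z = 0. Lengths are in m, angles in degrees, forces in N, time in s.
With the tool pointing down it reaches from about 0.325 to 0.775 m from the base axis. Payload 5.5 kg.
Tool frame: the origin (TCP) lies at the centre of the arm's flange, where the gripper is bolted on; the fingertips stand 182 mm ahead of it and the grasp point (between the pads) lies 163 mm ahead of it; z points along the fingers, y is the line along which they close (so a half turn about z gives the same grasp; the last joint's range is limited). The gripper opens to 88 mm and grips with 3 to 60 N. Pads are 20 mm wide; open, the fingers measure 115 mm over their backs; the gripper's body (75 mm by 178 mm) begins 61 mm behind the grasp point.
Start: joints at [62.47, 5.22, 70.514, -0, 104.267, -3.249], TCP at [0.247, 0.547, 0.405] pointing down, gripper open.
Joint ranges: [-164.24, 164.24], [-49.07, 125.15], [9.68, 141.18], [-86.29, 266.29], [3.28, 154.24], [-151.56, 151.56]. Speed limits (degrees/s): [147.25, 147.25, 172.46, 180, 180, 180].

## Interface

Orientations are given as [roll, pitch, yaw] about the fixed x, y, z axes, in that order (R = Rz(yaw) Ry(pitch) Rx(roll)).
In Python, from station import r gives the robot as it stands. The module is installed in compiled form; this text tells all that it offers. Calls block until the motion is done:
- r.reach(position, orientation): joint-space move of the TCP to a pose.
- r.servo_line(position, rotation=None, speed=0.15): straight line of the TCP; rotation=None keeps the orientation; speed is the mean speed in m/s.
- r.move_joints(angles): joint-space move.
- r.let_go() and r.grab(squeeze=None): open the fingers fully, or close them until they stop; squeeze is the grip in N (None keeps the last).
- r.wait(seconds).
- r.inverse_kinematics(position, orientation): joint angles nearest the present ones, or None.
- r.sense(): the state.
- r.snapshot(name): name is "side" or "top" or "wrist"; returns a dict with "frame" (480x640x3 uint8, red, green, blue), "fx", "fy", "cx", "cy" (pixels), "R" (3x3) and "t" (3): a world point X has camera coordinates R X + t. Camera axes: x right, y down, z forward; pixel columns grow to the right and rows downward; lengths in m; the calibration is good to about 2 mm. The wrist camera is an equidistant fisheye: a pixel r from the principal point sees the ray r / f radians off the axis. A picture is of the moment at which its call begins. There is no depth.
A pose or a line that the arm cannot do raises r.IKError and nothing moves.
- r.hand_in(): hands the job in; it is judged then, once.
The state is a dict: "clock": time; "joints": joint angles; "joint_vel": joint speeds; "joint_torque": joint torques, N m; "tcp_pos": TCP position; "orientation": TCP orientation; "contact_force": force on the tool from outside, world axes, zero at the start; "torque": the same for the moment, N m; "opening": finger opening in m; "gripper_force": force on a finger pad.
Only numpy, scipy, OpenCV 4.12 (cv2) and the standard library are available. Lean on these libraries where they do the work, as an engineer would, in place of code of your own. Each camera call takes 0.05 s, during which the arm holds its last target. There are 200 camera calls.

## Working session

There is one attempt and no reset: what is moved stays moved. The work goes in short steps, each a Python script; the robot and the scene stay as the last script left them, time stands still between calls to the robot, and variables do not carry over. Pictures are saved under pics/ and viewed, at most 11 in all, crops included, and the job is handed in when it is done.

```bash
mkdir -p pics
python3 - <<'E'
from station import r
import cv2,numpy as np,pickle
for n in("side","top","wrist"):
    s=r.snapshot(n); cv2.imwrite(f"pics/{n}0.png",s["frame"][:,:,::-1]); pickle.dump(s,open(f"{n}0.pkl","wb"))
    print(n,s["fx"],s["cx"],s["cy"],np.round(s["R"],3).tolist(),np.round(-np.array(s["R"]).T@s["t"],3))
print(r.sense())
E
```

```text
side 564.3545647255507 323.7365669993939 228.81442001473613 [[0.982, -0.188, 0.021], [-0.09, -0.562, -0.822], [0.166, 0.806, -0.569]] [ 0.314 -1.051  0.868]
top 434.07694111043685 309.7583256901987 242.0259193434744 [[0.001, -1.0, -0.002], [-0.989, -0.001, -0.147], [0.147, 0.003, -0.989]] [ 0.377 -0.01   1.103]
wrist 371.64829954431775 313.1174867883696 237.46000213208495 [[0.41, 0.912, -0.002], [0.882, -0.396, 0.256], [0.233, -0.106, -0.967]] [0.184 0.575 0.384]
{'clock': 0.15, 'joints': array([ 6.24684640e+01,  5.25106413e+00,  7.05639317e+01,  5.98270836e-04,
        1.04267566e+02, -3.24755346e+00]), 'joint_vel': array([ 0.04505961, -0.05164755, -0.25429582,  0.01650979,  0.08496653,
       -0.02733455]), 'joint_torque': array([ 1.98768234e-03, -4.47045922e+01, -4.06906021e+01,  6.99860486e-02,
        2.75316410e-02, -1.00911061e-04]), 'tcp_pos': array([0.24676373, 0.54695142, 0.40380945]), 'orientation': array([-1.79917603e+02, -5.25625775e-03,  1.55716161e+02]), 'contact_force': array([ 0.89165066, -0.10326336, -1.01385717]), 'torque': array([-0.01850304,  0.02973146,  0.01810333]), 'gripper_force': 0.0, 'opening': 0.08766450860607783}
```

View pics/side0.png

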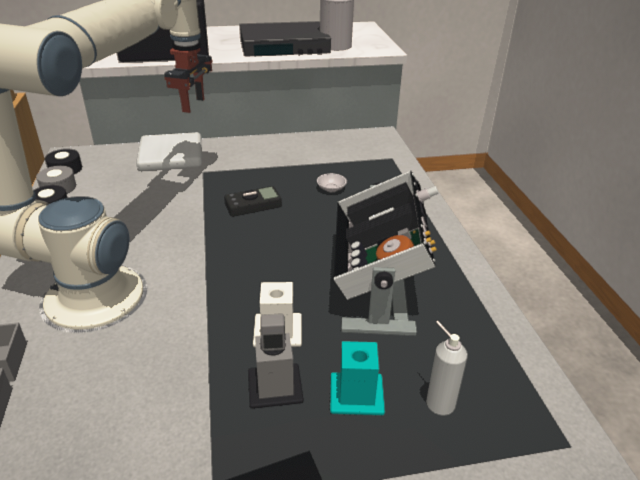

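View pics/top0.png

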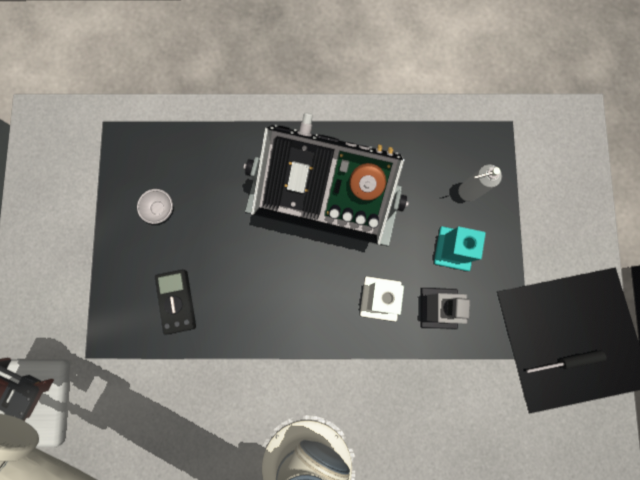

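The side view shows the grey dock at (275,370) with the thermometer in it at (273,332), and the cradle at (385,240). The top view shows the probe handle near (458,307) and the module's bright top at (298,177). I'll enlarge both regions.

Run:
```python
import cv2,numpy as np
t=cv2.imread("pics/top0.png"); s=cv2.imread("pics/side0.png")
a=cv2.resize(t[110:250,240:415],None,fx=3,fy=3,interpolation=cv2.INTER_CUBIC)[:300*2,:400*2]
b=cv2.resize(t[280:335,412:478],None,fx=4,fy=4,interpolation=cv2.INTER_CUBIC)
c=cv2.resize(s[300:410,240:310],None,fx=3,fy=3,interpolation=cv2.INTER_CUBIC)
out=np.zeros((600,800,3),np.uint8)
out[:420,:525]=a; out[:220,530:794]=b; out[230:560,530:740]=c
cv2.imwrite("pics/crops.png",out)
```

```text
(no output)
```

View pics/crops.png

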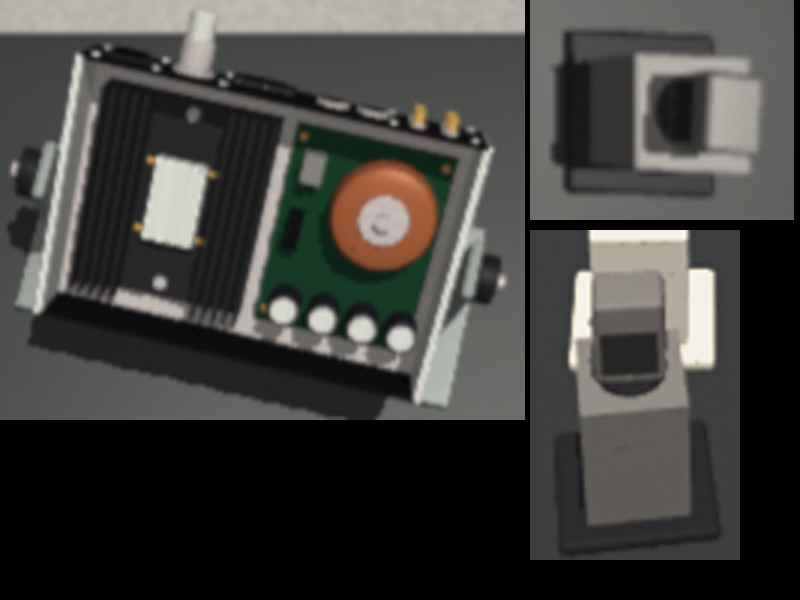

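```bash
cat > h.py <<'E'
import numpy as np,pickle,cv2
from scipy.spatial.transform import Rotation as Ro
def ray(s,uv):
    a=(uv[0]-s["cx"])/s["fx"];b=(uv[1]-s["cy"])/s["fy"]
    if s.get("fish"):
        th=np.hypot(a,b);k=np.sin(th)/th if th>1e-9 else 1;d=np.array([a*k,b*k,np.cos(th)])
    else: d=np.array([a,b,1.])
    R=np.array(s["R"]);return -R.T@np.array(s["t"]),R.T@d/np.linalg.norm(d)
def onz(s,uv,z):
    c,d=ray(s,uv);return c+d*(z-c[2])/d[2]
def tri(obs):
    A=np.zeros((3,3));b=np.zeros(3);cd=[ray(*o) for o in obs]
    for c,d in cd: P=np.eye(3)-np.outer(d,d);A+=P;b+=P@c
    X=np.linalg.solve(A,b);return X,max(np.linalg.norm((np.eye(3)-np.outer(d,d))@(X-c)) for c,d in cd)
def snap(r,n,f):
    s=dict(r.snapshot(n));s["fish"]=n=="wrist"
    cv2.imwrite(f"pics/{f}.png",s["frame"][:,:,::-1]);pickle.dump(s,open(f+".pkl","wb"));return s
def load(f):
    s=pickle.load(open(f+".pkl","rb"));s["fish"]=s.get("fish",False);return s
E
python3 - <<'E'
from h import *
t=load("top0");s=load("side0")
P=lambda x,y:(240+x/3,110+y/3)
print("handle",onz(t,(463,308.3),.179))
# side: handle top quad centre crop (628,287)
print("handle tri",tri([(t,(463,308.3)),(s,(240+(628-530)/3,300+(287-230)/3))]))
print("knobs",onz(t,P(25,172),.14),onz(t,P(490,278),.14))
for p in[(155,157),(210,167),(190,248),(140,237),(174,202)]:print("mod",onz(t,P(*p),.16))
E
```

```text
handle [ 0.37405448 -0.32979131  0.179     ]
handle tri (array([ 0.37520901, -0.33036621,  0.17758759]), np.float64(0.0011621809378640404))
knobs [0.69422604 0.13419813 0.14      ] [ 0.61103416 -0.21991122  0.14      ]
mod [0.6993814  0.03358447 0.16      ]
mod [ 0.69157914 -0.00781778  0.16      ]
mod [0.62895751 0.00701071 0.16      ]
mod [0.63737616 0.04432154 0.16      ]
mod [0.66436834 0.01910546 0.16      ]
```

```bash
cat >> h.py <<'E'
def ori(n,y):  # tool z = -n, tool y ~ y -> rpy deg
    z=-np.array(n)/np.linalg.norm(n);y=np.array(y,float);y-=z*(y@z);y/=np.linalg.norm(y)
    return Ro.from_matrix(np.c_[np.cross(y,z),y,z]).as_euler("xyz",degrees=True)
E
python3 - <<'E'
from h import *
from station import r
o=ori([0,0,1],[0,1,0]);print(o)
r.reach([.53,.06,.42],o);snap(r,"wrist","w1")
r.reach([.60,-.10,.42],o);snap(r,"wrist","w2")
print(r.sense()["clock"],r.sense()["joints"])
a=cv2.imread("pics/w1.png");b=cv2.imread("pics/w2.png")
E
```

```text
[180.   0. 180.]
3.0083 [-1.25410826e+01  6.66563091e+00  6.73727844e+01  4.46687326e-02
  1.05954674e+02 -1.02616688e+02]
```

View pics/w1.png

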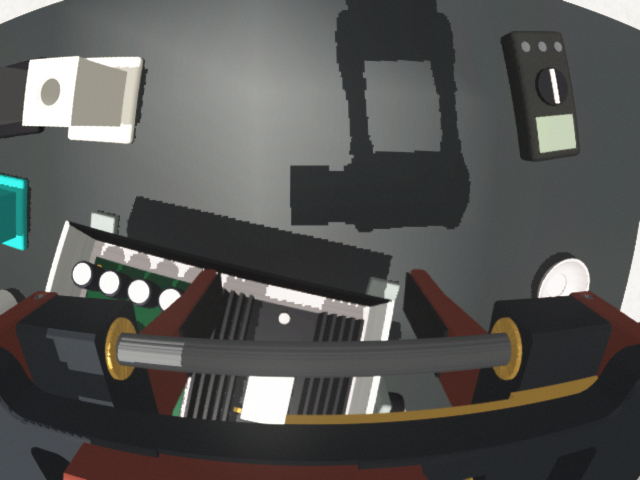

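View pics/w2.png

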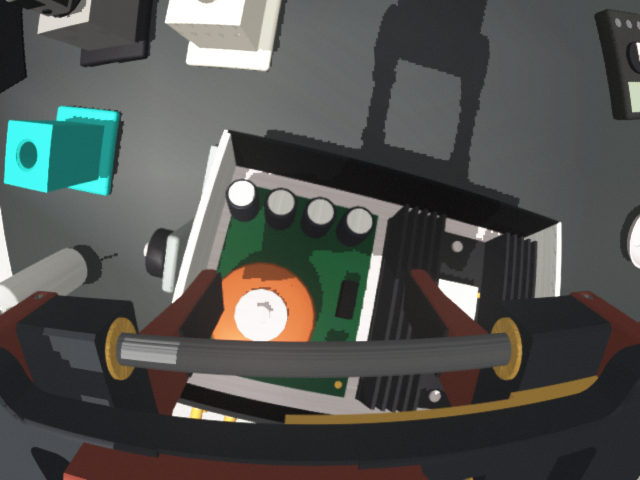

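w1 and w2 show the tray below the gripper: w1 has the module at (270,400), half hidden by the fingers. I'll move the arm further forward so the module sits in the clear upper part of the image.

Run:
```python
from h import *
from station import r
o=[180,0,180]
for i,p in enumerate([[.70,-.07,.42],[.70,.09,.42]]):
    while 1:
        try: r.reach(p,o);break
        except r.IKError: p[0]-=.02
    snap(r,"wrist",f"w{3+i}");print(p)
print(r.sense()["clock"])
a=cv2.imread("pics/w3.png");b=cv2.imread("pics/w4.png")
cv2.imwrite("pics/w34.png",np.vstack([a[:300],b[:300]]))
```

```text
[0.7, -0.07, 0.42]
[0.7, 0.09, 0.42]
4.2917
```

View pics/w34.png

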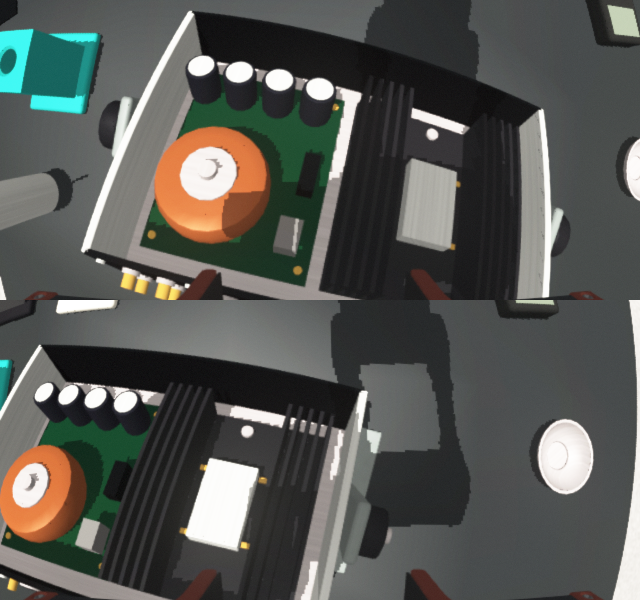

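w3 and w4 show the module clearly, with its centre at (428,204) in w3 and (225,204) in w4. I'll take the corners from the mask and triangulate them.

Run:
```python
from h import *
def corners(f,seed):
    im=cv2.imread(f"pics/{f}.png");hsv=cv2.cvtColor(im,cv2.COLOR_BGR2HSV)
    m=((hsv[...,2]>125)&(hsv[...,1]<60)).astype(np.uint8)
    m=cv2.morphologyEx(m,cv2.MORPH_OPEN,np.ones((5,5)))
    n,l,st,_=cv2.connectedComponentsWithStats(m);c=(l==l[seed[1],seed[0]]).astype(np.uint8)
    k=max(cv2.findContours(c,0,2)[0],key=cv2.contourArea);h=cv2.convexHull(k)
    for e in np.linspace(2,15,40):
        q=cv2.approxPolyDP(h,e,True)[:,0]
        if len(q)==4:break
    i=np.argmin(q.sum(1));q=np.roll(q,-i,0);print(f,q.tolist(),c.sum());return q
q3=corners("w3",(428,204));q4=corners("w4",(225,204))
w3,w4,t,s=load("w3"),load("w4"),load("top0"),load("side0")
X=[]
for a,b in zip(q3,q4):
    x,e=tri([(w3,a),(w4,b)]);X.append(x);print(x.round(4),round(e,4))
X=np.array(X);c=X.mean(0);n=np.linalg.svd(X-c)[2][2];n*=np.sign(n[2])
print("c",c,"n",n,"tilt",np.degrees(np.arccos(n[2])),"yaw",np.degrees(np.arctan2(-n[1],-n[0])))
P=lambda x,y:(240+x/3,110+y/3)
print("mod 3view",tri([(w3,q3.mean(0)),(w4,q4.mean(0)),(t,P(174,202))]))
T={"nl":tri([(w3,(193,12)),(w4,(40,46))]),"nr":tri([(w3,(543,110)),(w4,(366,92))]),"fl":tri([(w3,(84,250)),(t,P(490,150))])}
for k,v in T.items():print(k,v[0].round(4),round(v[1],4))
v=T["fl"][0]-T["nl"][0];print("edge",np.linalg.norm(v),np.degrees(np.arcsin(v[2]/np.linalg.norm(v))),np.degrees(np.arctan2(v[1],v[0])))
v=T["nl"][0]-T["nr"][0];print("width",np.linalg.norm(v),np.degrees(np.arctan2(-v[0],-v[1])))
```

```text
w3 [[411, 159], [455, 172], [444, 249], [398, 239]] 4045
w4 [[209, 158], [257, 168], [237, 250], [186, 236]] 4555
[0.6422 0.0075 0.1175] 0.0003
[0.651  0.0453 0.1164] 0.0002
[0.7089 0.0319 0.1399] 0.0006
[ 0.6986 -0.0063  0.1437] 0.0008
c [0.67519878 0.01958429 0.12935835] n [-0.36416952  0.1499496   0.91918207] tilt 23.19320229914366 yaw -22.3797914978555
mod 3view (array([0.67595428, 0.01963735, 0.12611686]), np.float64(0.00131685616377833))
nl [ 0.5233 -0.1624  0.12  ] 0.0001
nr [0.592  0.1283 0.1177] 0.0002
fl [ 0.6882 -0.2074  0.2111] 0.001
edge 0.19373002435707326 28.05084597955658 -15.269799495806208
width 0.2987308118759312 13.302616466548727
```

Run:
```python
import cv2,numpy as np
s=cv2.imread("pics/side0.png"); w=cv2.imread("pics/w3.png")
o=np.zeros((600,800,3),np.uint8)
o[:560,:440]=cv2.resize(s[170:310,330:440],None,fx=4,fy=4,interpolation=cv2.INTER_CUBIC)
o[:300,450:650]=cv2.resize(w[220:295,70:120],None,fx=4,fy=4,interpolation=cv2.INTER_CUBIC)
o[300:500,450:650]=cv2.resize(w[0:50,170:220],None,fx=4,fy=4,interpolation=cv2.INTER_CUBIC)
cv2.imwrite("pics/c2.png",o)
```

```text
(no output)
```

View pics/c2.png

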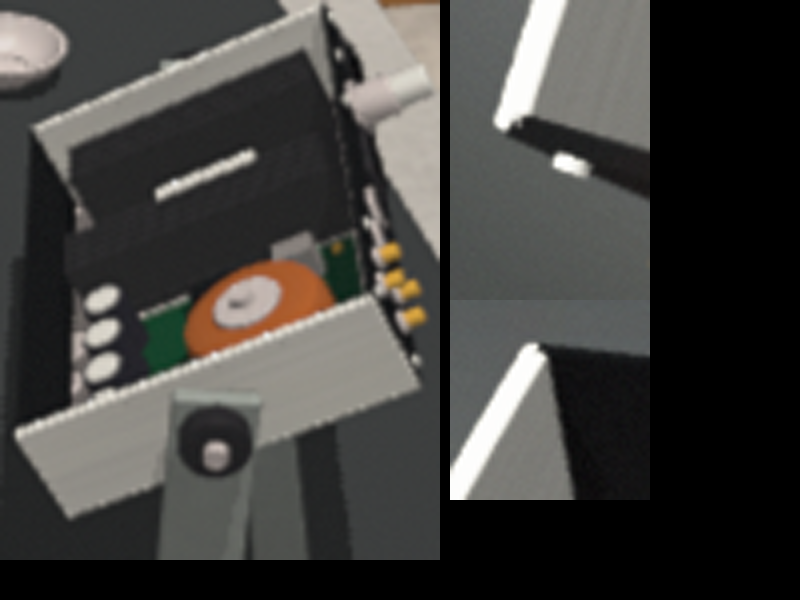

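Run:
```python
from h import *
w3,w4,t,s=load("w3"),load("w4"),load("top0"),load("side0")
P=lambda x,y:(240+x/3,110+y/3)
T=dict(fl=[(w3,(82.2,250.8)),(s,(423.2,244)),(t,P(490,150))],nl=[(w3,(189.3,11.8)),(s,(334.2,278.5)),(w4,(38,46))],
 fr=[(s,(410.5,172.5)),(t,P(83,48))],nr=[(s,(338.7,201.8)),(w3,(543,110)),(w4,(366,92))])
X={k:tri(v) for k,v in T.items()}
for k,v in X.items():print(k,v[0].round(4),round(v[1],4))
for a,b in(("fl","nl"),("fr","nr")):
    v=X[a][0]-X[b][0];L=np.linalg.norm(v);print(L,np.degrees(np.arcsin(v[2]/L)),np.degrees(np.arctan2(v[1],v[0])))
print(sum(v[0] for v in X.values())/4)
```

```text
fl [ 0.6885 -0.2072  0.2134] 0.002
nl [ 0.5214 -0.1676  0.1163] 0.0008
fr [0.7616 0.0841 0.2097] 0.0024
nr [0.5927 0.1284 0.1157] 0.0022
0.19725065322833524 29.499888979843135 -13.35653291140199
0.19826503451254712 28.29780694009273 -14.69152555350614
[ 0.64106264 -0.04057001  0.16379839]
```

Tilt is about 28.5° and yaw about -13.8°, with the module at (.6745, .0195, .1305), and the measurements agree. Next is the grasp.

Run:
```python
from h import *
from station import r
o=[180,0,180];x,y=.3745,-.330
r.reach([x,y,.43],o);snap(r,"wrist","w5")
r.servo_line([x,y,.310],speed=.12)
f0=r.sense();r.grab(25);f=r.sense()
print(f0["contact_force"],f["contact_force"],f["torque"],f["opening"],f["gripper_force"],f["tcp_pos"],f["clock"])
a=cv2.imread("pics/w5.png");snap(r,"wrist","w6");b=cv2.imread("pics/w6.png");s=snap(r,"side","s1")
o=np.zeros((600,800,3),np.uint8)
o[:360,:480]=cv2.resize(a,(480,360));o[360:,:320]=cv2.resize(b,(320,240));o[:480,480:]=cv2.resize(cv2.imread("pics/s1.png")[240:420,210:330],(320,480))
cv2.imwrite("pics/g.png",o)
```

```text
[ 0.2013061  -1.06425513  0.24296094] [ 0.59005634 -1.01035603 -0.45648176] [0.01816978 0.02795895 0.02311894] 0.03136513882657166 23.63040835596621 [ 0.37448881 -0.32999299  0.30995308] 8.325
```

View pics/g.png

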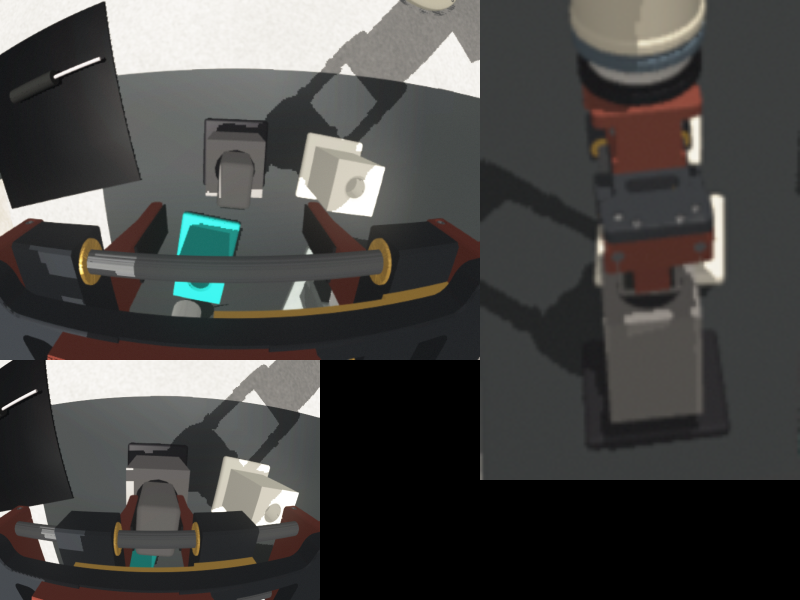

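Grip is good. Now I'll lift it out, carry it to a standoff along the module normal, and take pictures to check.

```bash
cat >> h.py <<'E'
t,yw=np.radians(28.5),np.radians(-13.8)
N=np.array([-np.sin(t)*np.cos(yw),-np.sin(t)*np.sin(yw),np.cos(t)])
Y=np.array([-np.sin(yw),np.cos(yw),0])
M=np.array([.6745,.0195,.1305]);O=ori(N,Y)
E
python3 - <<'E'
from h import *
from station import r
print(O)
r.servo_line([.3745,-.330,.47],speed=.12)
f=r.sense();print(f["contact_force"],f["opening"])
r.reach([.42,.03,.48],[180,0,180])
r.reach(M+.36*N,O)
r.servo_line(M+.310*N,speed=.08);r.wait(.3)
f=r.sense();print(f["contact_force"],f["torque"],f["tcp_pos"]-(M+.31*N),f["clock"],f["joints"])
snap(r,"side","s2");snap(r,"wrist","w7");snap(r,"top","t2")
o=np.zeros((600,800,3),np.uint8)
o[:600,:400]=cv2.resize(cv2.imread("pics/s2.png")[120:330,310:450],(400,600),interpolation=2)
o[:300,400:]=cv2.resize(cv2.imread("pics/w7.png"),(400,300));o[300:,400:]=cv2.resize(cv2.imread("pics/t2.png")[90:270,220:460],(400,300))
cv2.imwrite("pics/h.png",o)
E
```

```text
[-180.    28.5  166.2]
[-0.0328771  -0.47945126 -2.37463014] 0.031144256172701033
[-0.12670301  0.08659548 -1.59856583] [ 0.06535227  0.38174194 -0.02243245] [-1.08012878e-04  7.58764161e-05  5.96870858e-04] 13.0417 [  5.01407852 -16.82902149  93.2758022   -9.10211008  76.4639965
 -71.18975054]
```

View pics/h.png

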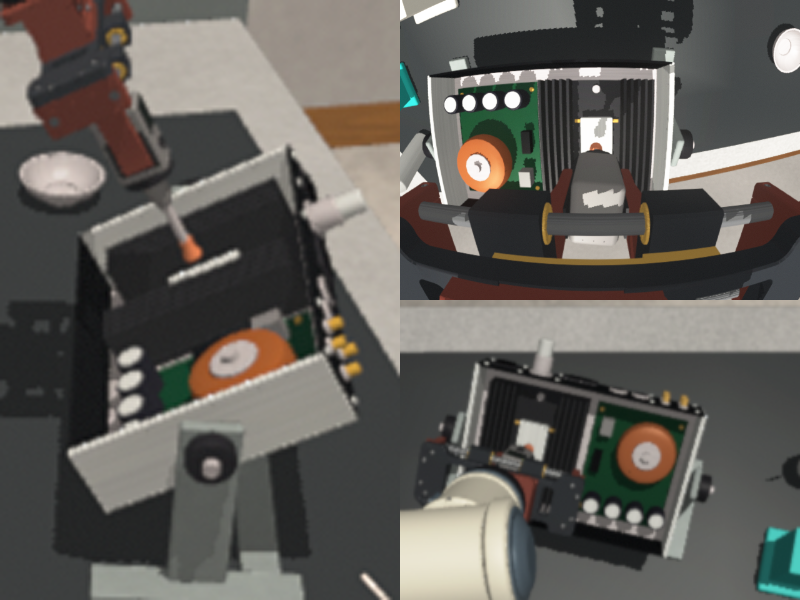

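The probe is held straight with its disc over the module (wrist view (597,148)), and the side view shows it about 1–2 cm clear. Now the slow approach with force feedback.

```bash
cat > press.py <<'E'
from h import *
from station import r
def F(k=4):
    v=[]
    for _ in range(k): v.append(r.sense()["contact_force"]@N);r.wait(.02)
    return np.mean(v)
b=F(10);d=.310;L=[]
while d>.258:
    st=.0015 if not L or L[-1][1]<.6 else .0007
    d-=st;r.servo_line(M+d*N,speed=.02);f=F()-b
    ad=(r.sense()["tcp_pos"]-M)@N;L.append((ad,f))
    if f>3.4:break
t0=r.sense()["clock"];print([(round(a*1e3,2),round(f,2)) for a,f in L][-12:],t0,d)
if L[-1][1]>2.5:
    for i in range(8):
        r.wait(.2);f=F()-b;print(round(f,2),end=" ")
    print(r.sense()["clock"]-t0,r.sense()["torque"])
    r.wait(.4)
    r.servo_line(M+(d+.004)*N,speed=.03);r.servo_line(M+.36*N,speed=.1)
    r.wait(.2);print("after",F(10)-b,r.sense()["clock"],r.sense()["opening"])
E
python3 press.py
```

```text
[(np.float64(295.78), np.float64(-0.16)), (np.float64(294.22), np.float64(0.32)), (np.float64(292.7), np.float64(-0.36)), (np.float64(291.23), np.float64(0.35)), (np.float64(289.73), np.float64(-0.02)), (np.float64(288.31), np.float64(0.37)), (np.float64(286.96), np.float64(1.02)), (np.float64(286.22), np.float64(1.92)), (np.float64(285.52), np.float64(2.62)), (np.float64(284.81), np.float64(3.13)), (np.float64(284.11), np.float64(3.33)), (np.float64(283.41), np.float64(4.11))] 20.0083 0.2833000000000001
4.69 3.99 4.43 4.36 4.31 4.32 3.61 4.27 2.1334000000000017 [ 0.11763431  0.3525561  -0.00599799]
after 0.06522136679830526 24.0667 0.031402370287542065
```

The held force of about 4.25 N means roughly 5.3 mm in, a bit past half-way. There is time to repeat the press closer to 4.5 mm.

Run:
```python
from h import *
from station import r
f=lambda:r.sense()["contact_force"]@N
b=0
for _ in range(10): b+=f()/10;r.wait(.02)
r.servo_line(M+.291*N,speed=.1);r.servo_line(M+.2841*N,speed=.012)
t0=r.sense()["clock"];v=[]
while r.sense()["clock"]-t0<2.6: r.wait(.1);v.append(f()-b)
print(np.mean(v),np.std(v),(r.sense()["tcp_pos"]-M)@N)
r.servo_line(M+.290*N,speed=.03);r.servo_line(M+.37*N,speed=.12)
r.reach([.42,.03,.48],[180,0,180]);r.reach([.3745,-.330,.47],[180,0,180])
snap(r,"side","s3");snap(r,"top","t3");print(r.sense()["clock"],r.sense()["opening"],r.sense()["joints"][5])
o=np.zeros((600,800,3),np.uint8)
o[:600,:400]=cv2.resize(cv2.imread("pics/s3.png")[210:420,200:340],(400,600),interpolation=2);
o[:300,400:]=cv2.resize(cv2.imread("pics/t3.png")[110:350,230:550],(400,300))
cv2.imwrite("pics/i.png",o)
```

```text
3.4019820393119216 0.505152047668991 0.28411163535049644
31.8083 0.03132610587093033 -135.26684655835635
```

View pics/i.png

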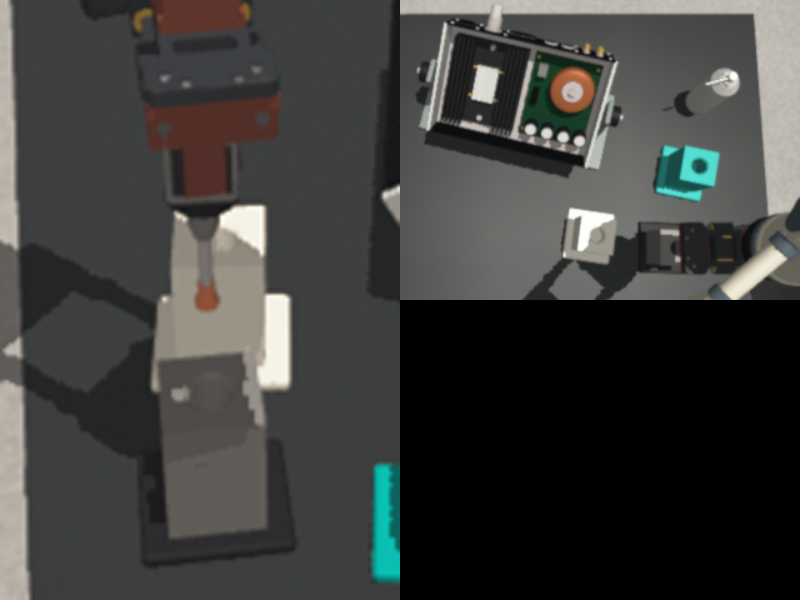

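The second press held 3.4 N, about 4.3 mm. The probe hangs straight above the empty grey dock mouth, which sits at about (274,346) in the side image. I'll cross-check the mouth and lower with a force watch.

Run:
```python
from h import *
from station import r
print("mouth",onz(load("s3"),(274.2,346.5),.11))
x,y=.3745,-.330
fz=lambda:np.mean([r.sense()["contact_force"]],0)
b=fz()
def down(z,step,speed,lim):
    c=r.sense()["tcp_pos"][2]
    while c>z:
        c=max(z,c-step);r.servo_line([x,y,c],speed=speed)
        f=fz()-b
        if np.linalg.norm(f)>lim: print("contact",c,f);return False
    return True
ok=down(.322,.03,.1,5) and down(.3075,.0015,.03,4)
s=r.sense();print(ok,s["tcp_pos"],fz()-b,s["torque"],s["clock"],s["opening"])
```

```text
mouth [ 0.37701391 -0.331038    0.11      ]
contact 0.30828906899552416 [-1.19197407  1.33165905  8.49253511]
False [ 0.374443   -0.32995417  0.30992687] [-1.19197407  1.33165905  8.49253511] [ 0.45348161  0.35806292 -0.00375335] 36.2917 0.03120740060113729
```

It is seated at the original height. Now release, retreat and check.

Run:
```python
from h import *
from station import r
r.servo_line([.3745,-.330,.3098],speed=.02);r.wait(.2);print(r.sense()["contact_force"])
r.let_go();r.wait(.2);print(r.sense()["opening"])
r.servo_line([.3745,-.330,.45],speed=.12);r.reach([.42,.03,.48],[180,0,180]);r.wait(.3)
snap(r,"side","s4");snap(r,"top","t4");print(r.sense()["clock"])
a=[cv2.imread(f"pics/{f}.png").astype(int) for f in("side0","s4")]
o=np.zeros((600,800,3),np.uint8)
for i,im in enumerate(a): o[:600,400*i:400*i+400]=cv2.resize(im[210:420,200:340].astype(np.uint8),(400,600),interpolation=2)
cv2.imwrite("pics/j.png",o)
d=abs(a[0]-a[1]).max(2);print("dock diff",(d[300:420,230:310]>40).sum(),"chassis diff",(d[235:300,330:440]>40).sum())
```

```text
[-0.52515277  1.17728482  1.04952396]
0.08829099857610435
41.0083
dock diff 0 chassis diff 0
```

View pics/j.png

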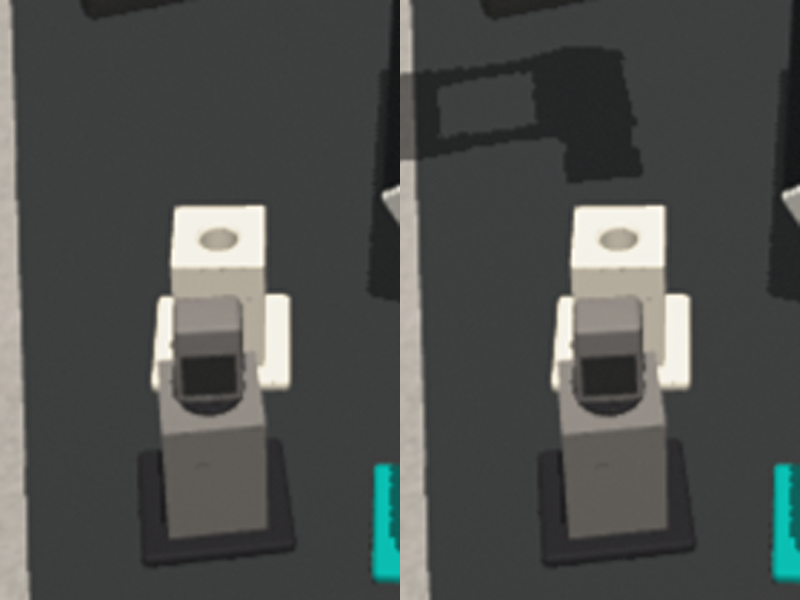

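The before (left) and after (right) views match: the probe is home in its dock and the chassis hasn't moved.

```bash
python3 -c "
from station import r
print(r.hand_in())"
```

```text
the job is handed in; nothing more can be done
None
```

The job is handed in at about 41 s (limit 54 s): I pressed the thermometer on the module twice, about 2.5 s at roughly 4.2 N (a little past half-way), then 2.6 s at about 3.4 N (close to half-way), and set it back in its dock, with the dock and chassis looking unchanged in the side view.

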